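Empty the broken prism halves from the specimen tray into the rubble bin

ROBOT

A 6-joint arm with a two-finger parallel gripper is mounted at the origin on a cart in front of the work surface, level with it; the furniture and walls round the work are solid. World frame = base frame: x ahead of the robot, y to its left, z up, the work surface at z = 0. Lengths are in m, angles in rad, forces in N, time in s.
With the tool pointing down it reaches from about 0.25 to 0.775 m from the base axis. Payload 4 kg.
Tool frame: the origin (TCP) lies at the very end of the fingers, on their centre line; the grasp point (between the pads) lies tcp_to_grasp behind it (tcp_to_grasp is the distance from the TCP to the grasp point, in m); z points along the fingers, y is the direction in which the jaws open and shut (so a half turn about z gives the same grasp; the last joint's range is limited). The gripper opens to 94 mm and grips with 3 to 60 N. Pads are 16 mm wide; open, the fingers measure 119 mm over their backs; the gripper's body (75 mm by 177 mm) begins 78 mm behind the grasp point.
Start: joints at [1.118, 0.087, 1.371, -0, 1.684, -0.103], TCP at [0.189, 0.517, 0.206] pointing down, gripper open.
Joint ranges: [-3.1, 3.1], [-0.76, 2.03], [0.27, 2.55], [-1.08, 4.22], [0.17, 2.65], [-2.57, 2.57]. Speed limits (rad/s): [2.79, 2.79, 3.14, 3.14, 3.14, 3.14].

INTERFACE

Orientations are given as [roll, pitch, yaw] about the fixed x, y, z axes, in that order (R = Rz(yaw) Ry(pitch) Rx(roll)).
In Python, from bench import * gives the robot as it stands.
- The arm moves only by the tool play_rows, never from a script. Its argument "rows" is a list of rows, each a list of 3 entries, a list of its own where there are three numbers: the finger opening in cm, from 0 to 9.4, then the shift along the world's x, y, z in cm, then the turn, a rotation vector about the world's x, y, z in rad. A call has 1 to 8 rows; each row is the pose to reach, as a shift and turn from the pose commanded when the call began; what a row does not reach only later rows make up. A row lasts 1/12 s, in which the tool goes at most 41.7 mm and 7.16 degrees, less where a joint would pass 70% of its speed; a pose out of reach is approached as far as the arm can. A call with a gripper value outside its range is refused whole. The fingers move at their own pace and stop on an object; the grip force is fixed at half the most. Time passes only in rows, so rows that repeat a pose let the fingers close. It gives the time, the measured TCP pose, the force and the opening at its end, in the units of the state.
- get_obs(): the state, without advancing time (a new reading comes with each control period).
- snapshot(name): name is "scene" or "top" or "wrist"; returns a dict with "pixels" (400x640x3 uint8, red, green, blue), "fx", "fy", "cx", "cy" (pixels), "rvec" (rotation vector, rad) and "tvec" (3), from world to camera coordinates, as OpenCV has them. Camera axes: x right, y down, z forward; pixel columns grow to the right and rows downward; lengths in m; the calibration is good to about 2 mm. A picture is of the moment at which its call begins. There is no depth.
- close_job(): hands the job in, once; it reports no verdict.
Trained networks look in the newest picture that a camera, given by its name, has taken for a name from the list of things; names that differ only in an ending like _2 or _b are one class to them, and where a whole thing is asked for, a point or a joint stands for the part that bears it (a point fixed in the world has none). Each returns a list of dicts, best first, with "confidence" (0 to 1); they miss things now and then, are a little off and sometimes report something else, mostly with a low value. They report only what shows in the picture. A call takes as long as a camera call.
- silhouettes(camera, label): "mask" (400x640 bool, what is visible of it) and "point" ([row, column] in pixels, amid what is visible of it).
The state is a dict: "time": time; "joint_positions": joint angles; "qvel": joint speeds; "joint_torque": joint torques, N m; "tool_pos": TCP position; "ee_rot": TCP orientation; "wrist_force": force on the tool from outside, world axes, zero at the start; "wrist_torque": the same for the moment, N m; "width": finger opening in m.
Only numpy, scipy, OpenCV 4.12 (cv2) and the standard library are available. Lean on these libraries where they do the work, as an engineer would, in place of code of your own. Each camera call takes 0.05 s, during which the arm holds its last target. There are 200 camera calls.

TASK

Squeeze the two opposed push buttons on the grip of the rubble bin's lid to draw its bolts, lift the lid off and lay it flat, right way up, on the bench. Then take the specimen tray by its arch handle, hold it over the bin and tip it so that both broken mortar halves slide off its open end into the bin, and set the empty tray upright back on the bench. Leave the brush, the stopwatch and the ring mould where they are.

Things in the scene. Friction and masses are not known exactly. Their poses are not given: they have to be found in the camera images.
- bin: Rubble bin, grey sheet steel, fixed: open box, outside 165 mm (x) x 145 mm (y) x 100 mm high on 10 mm feet (rim 110 mm up), walls and floor 4 mm. Origin: on the bench below its centre, z up. At the middle of each long side (y = +/-86 mm) a 32 mm wide steel keeper rises to 128 mm; its top is turned in over the lid's bolt (inner edge at y = +/-75 mm, underside 124 mm up).
- bin_mouth (a point): Centre of the bin's mouth, level with the rim, 110 mm above the bench; axes as the bin's.
- bin_lid: Loose steel lid of the bin, 165 (x) x 145 (y) mm, plate 4 mm, about 0.36 kg. Origin: centre of the plate's underside (on the bin's rim at the start); axes as the bin's. A skirt hangs 8 mm below, so on the bench the origin is 8 mm up; 1.5 mm play in the bin. Two bolts on top, along y, reach under the keepers (164 mm over their noses, parts up to 14 mm high): it lifts off only with both drawn.
- lid_grip (a point): Middle of the lid's grip, 34 mm above the plate's underside: a grey block 44 (x) x 38 (y) mm, top 48 mm above the underside, with a black push button on its +y and -y side, each fixed to the bolt of that side. Here, midway between the button faces: faces 28 mm wide, 24 mm high, 62 mm apart, 42 mm when fully pressed. Close the fingers along the lid's y.
- button_left (a joint): Travel of the +y button, m: 0 = out (bolt shot), 0.010 = fully in. The bolt clears its keeper from about 0.0085 on. Sprung: 3.6 N to start, 8 N to hold fully in; springs back when let go, so keep it squeezed while lifting.
- button_right (a joint): The same for the button on the lid's -y side.
- tray: Loose bright sheet-metal tray, 170 (x) x 120 (y) mm, 0.30 kg, floor 3 mm thick on 10 mm rubber feet, walls 30 mm high at the back (+x) and sides, sides falling to 12 mm near the front; the front end (-x) is fully open. Origin: under its centre, level with the feet, z up. A steel arch across its middle (x = 0), 124 mm high and 128 mm wide, carries a black grip. Stiff.
- tray_grip (a point): Centre of the tray's grip, 114 mm above the feet. The grip is a bar along the tray's y, 118 mm long, 16 mm thick (x) and 22 mm high; close the fingers along the tray's x.
- tray_lip (a point): Middle of the tray's open front edge, on top of its floor: 85 mm in front of (tray -x) and 101 mm below the grip's centre.
- half_short: Half of a broken mortar prism, rough grey, 40 x 40 mm and about 72 mm long (its x), one end a rough break, about 0.24 kg. Origin: its centre, 20 mm above the tray's floor. Lies loose on the tray, towards its back. Dry mortar starts to slide on the tray at a slope of about 18 to 27 degrees.
- half_long: The other half, the same but about 84 mm long.
- brush: Bystander: bench brush with wooden back, 215 mm long (its y), 32 mm wide, 40 mm high, loose, lying beside the tall steel box on the right. Origin: centre of its underside.
- stopwatch: Bystander: black stopwatch, 65 x 58 x 15 mm, loose, lying flat. Origin: centre of its underside.
- mould: Bystander: steel ring mould, 75 mm across, 40 mm high, loose. Origin: centre of its underside.

How it is judged:
By the outcome, as a careful person would: the job done as asked, in the order asked, and still so for the second after the job is handed in, with the robot touching nothing.
It also fails if it takes over 59 s, if anything falls off the work surface, if the arm or the gripper's body presses on something with over 40 N, if the wrist force passes 120 N, or if a joint passes its speed limit or range.

## Working session

There is one attempt and no reset: what is moved stays moved. The work goes in short steps, Python scripts to look and compute and a tool call to move; the robot and the scene stay as the last step left them, time stands still between calls to the robot, and variables do not carry over. Pictures are saved under pics/ and viewed, about 8 in all and at most 12, crops included, and the job is handed in when it is done.

Besides the shell and the picture viewer there is one more tool, called as a command line: name --argument value ..., lists and objects as JSON in quotes. play_rows: Moves the arm, as the interface text tells. Its arguments: {"type":"object","properties":{"rows":{"type":"array"}},"required":["rows"]}

```bash
ls; mkdir -p pics
python3 - <<'E'
from bench import *
import cv2,numpy as np
o=get_obs();print({k:np.round(v,3) for k,v in o.items()})
ims=[]
for c in ["scene","top"]:
    s=snapshot(c);cv2.imwrite(f"pics/{c}0.png",cv2.cvtColor(s["pixels"],cv2.COLOR_RGB2BGR))
    print(c,s["fx"],s["cx"],s["cy"],s["rvec"],s["tvec"])
    for l in ["bin","bin_lid","tray","half_short","half_long","brush","stopwatch","mould"]:
        for d in silhouettes(c,l)[:2]: print(l,round(d["confidence"],2),d["point"],d["mask"].sum())
E
```

```text
pics
{'time': np.float64(0.0), 'joint_positions': array([ 1.118,  0.088,  1.372, -0.   ,  1.684, -0.103]), 'qvel': array([ 0.001, -0.001, -0.001,  0.001,  0.   ,  0.001]), 'joint_torque': array([-1.0000e-03, -3.4016e+01, -3.0243e+01,  7.2000e-02,  3.3000e-02,
       -0.0000e+00]), 'tool_pos': array([0.188, 0.516, 0.204]), 'ee_rot': array([-3.139, -0.   ,  2.792]), 'wrist_force': array([ 0.228, -0.378,  0.165]), 'wrist_torque': array([-0.048, -0.019,  0.041]), 'width': np.float64(0.094)}
scene 385.80796444484514 325.2978654495498 189.75778860009282 [ 2.00494904 -1.24731883  0.53820136] [-0.15169367  0.43456501  0.55074942]
bin 0.8 [210.7, 270.2] 2821
bin_lid 0.62 [180.7, 266.3] 2929
tray 0.78 [265.6, 343.5] 3268
tray 0.56 [300.9, 414.1] 703
half_short 0.56 [252.3, 326.5] 626
half_long 0.72 [244.4, 347.1] 593
brush 0.68 [239.0, 445.8] 1088
brush 0.21 [262.4, 343.6] 3078
stopwatch 0.91 [302.1, 418.7] 723
mould 0.71 [172.3, 318.5] 476
top 495.86944967711844 322.14106786857644 192.11790544988983 [ 2.19350324 -2.13146345  0.13474527] [0.06502002 0.55378167 1.19950257]
bin 0.83 [203.4, 283.2] 533
bin_lid 0.89 [200.3, 250.2] 4407
tray 0.95 [238.7, 352.5] 2680
half_short 0.66 [234.7, 333.6] 391
half_short 0.41 [201.0, 232.5] 167
half_long 0.78 [217.3, 340.6] 495
half_long 0.43 [204.4, 265.0] 195
brush 0.72 [173.9, 424.5] 1128
stopwatch 0.69 [249.7, 419.5] 451
mould 0.68 [204.5, 263.4] 191
mould 0.64 [143.5, 276.5] 722
```

Run:
```python
import cv2,numpy as np
a=cv2.imread("pics/top0.png")[90:330,150:490];cv2.imwrite("pics/top0c.png",cv2.resize(a,(800,565),interpolation=cv2.INTER_CUBIC))
```

```text
(no output)
```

View pics/scene0.png

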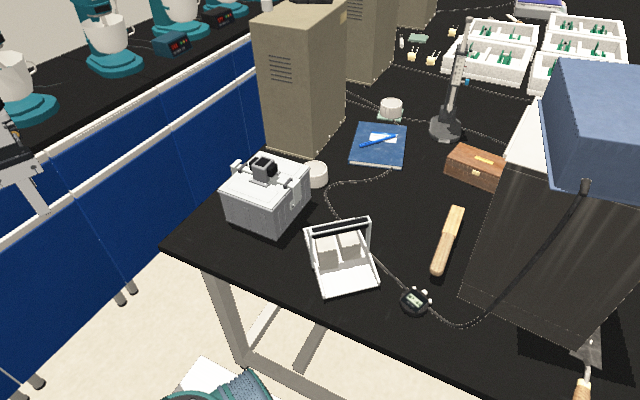

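View pics/top0c.png

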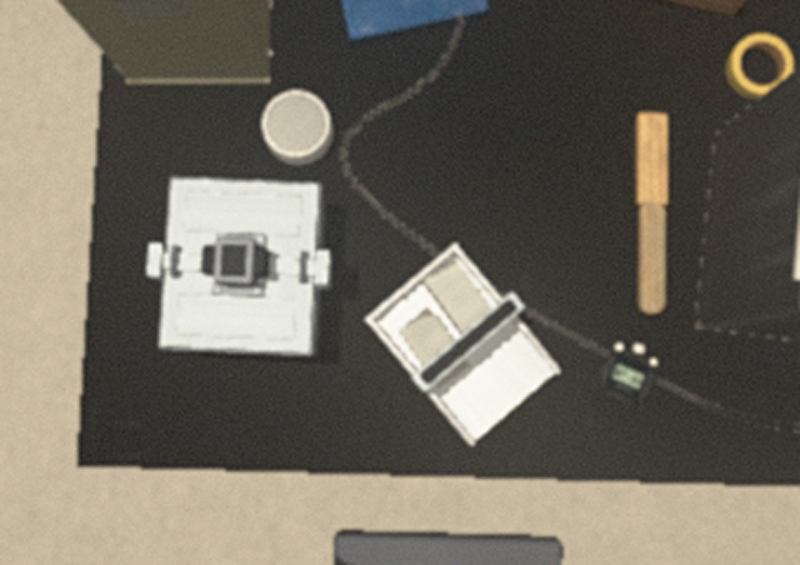

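The scene picture shows the bin with its lid at about (265,195), the tray at (340,262), the mould behind the bin, and the brush and stopwatch to the right. In the top crop the lid's corners lie at about (170,178) to (313,355). The tray's open end faces lower right, with front corners at about (560,372) and (473,443).

```bash
cat > h.py <<'E'
import cv2,numpy as np
from scipy.optimize import least_squares
def K(s): return np.array([[s["fx"],0,s["cx"]],[0,s["fy"],s["cy"]],[0,0,1.]])
def ray(s,uv,z):
    R=cv2.Rodrigues(np.array(s["rvec"]))[0];t=np.array(s["tvec"]);c=-R.T@t
    d=R.T@np.linalg.inv(K(s))@np.array([uv[0],uv[1],1.]);return c+d*(z-c[2])/d[2]
def proj(s,P): return cv2.projectPoints(np.array(P,float).reshape(-1,3),np.array(s["rvec"]),np.array(s["tvec"]),K(s),None)[0].reshape(-1,2)
def place(p,L):
    c,sn=np.cos(p[2]),np.sin(p[2]);L=np.array(L,float)
    z=L[:,2]+(p[3] if len(p)>3 else 0)
    return np.c_[p[0]+c*L[:,0]-sn*L[:,1],p[1]+sn*L[:,0]+c*L[:,1],z]
def fit(s,uv,L,p0):
    r=least_squares(lambda p:(proj(s,place(p,L))-uv).ravel(),p0);return r.x,np.abs(r.fun).max()
LID=[[.0825,.0725,.114],[.0825,-.0725,.114],[-.0825,-.0725,.114],[-.0825,.0725,.114]]
E
python3 - <<'E'
import bench
from bench import *
from h import *
print([n for n in dir(bench) if not n.startswith('__')], getattr(bench,'tcp_to_grasp',None))
s=snapshot("top")
cr=lambda a:np.array(a,float)/2.353+[150,90]
p,e=fit(s,cr([(170,178),(320,183),(313,355),(160,349)]),LID,[.4,.2,0]);print("lid",p,e)
m=silhouettes("top","bin_lid")[0]["mask"].astype(np.uint8)
bx=cv2.boxPoints(cv2.minAreaRect(max(cv2.findContours(m,0,2)[0],key=cv2.contourArea)));print(bx, [ray(s,b,.114).round(3) for b in bx])
T=[[.085,.06,.041],[.085,-.06,.041],[-.085,-.06,.022],[-.085,.06,.022],[0,.062,.124],[0,-.062,.124]]
q,e=fit(s,cr([(367,318),(455,243),(560,372),(473,443),(425,378),(515,303)]),T,[.35,.0,.6]);print("tray",q,e)
for n,z in [("brush",.03),("stopwatch",.01),("mould",.04)]:
    m=silhouettes("top",n); m=m[1] if n=="mould" and m[0]["point"][0]>180 else m[0]
    ys,xs=np.nonzero(m["mask"]);print(n,ray(s,m["point"][::-1],z).round(3),ray(s,(xs.min(),ys.max()),z).round(3),ray(s,(xs.max(),ys.min()),z).round(3))
print("cable",[ray(s,cr(a),0).round(3)[:2] for a in [(460,20),(350,140),(430,245),(600,350)]])
s2=snapshot("scene")
im=cv2.cvtColor(s2["pixels"],cv2.COLOR_RGB2BGR)
for P in (place(p,LID),place(q,T)):
    for u in proj(s2,P): cv2.circle(im,tuple(int(round(x*8)) for x in u),12,(0,0,255),-1,cv2.LINE_AA,3)
cv2.imwrite("pics/chk.png",cv2.resize(im[130:330,190:440],(750,600),interpolation=cv2.INTER_CUBIC))
E
```

```text
['IKError', 'close_job', 'get_obs', 'silhouettes', 'snapshot', 'tcp_to_grasp'] 0.0188
lid [ 0.51224857  0.2417693  -0.00579603] 1.0949141241442817
[[217.0304  237.42265]
 [220.8757  164.3619 ]
 [286.221   167.80113]
 [282.3757  240.8619 ]] [array([0.43 , 0.319, 0.114]), array([0.6  , 0.319, 0.114]), array([0.597, 0.167, 0.114]), array([0.427, 0.169, 0.114])]
tray [0.4447049  0.01585491 0.72346018] 1.8508789252960014
brush [ 0.611 -0.175  0.03 ] [ 0.482 -0.161  0.03 ] [ 0.698 -0.195  0.03 ]
stopwatch [ 0.415 -0.167  0.01 ] [ 0.39  -0.133  0.01 ] [ 0.449 -0.185  0.01 ]
mould [0.662 0.2   0.04 ] [0.629 0.233 0.04 ] [0.708 0.163 0.04 ]
cable [array([0.803, 0.027]), array([0.664, 0.144]), array([0.551, 0.054]), array([ 0.443, -0.132])]
```

View pics/chk.png

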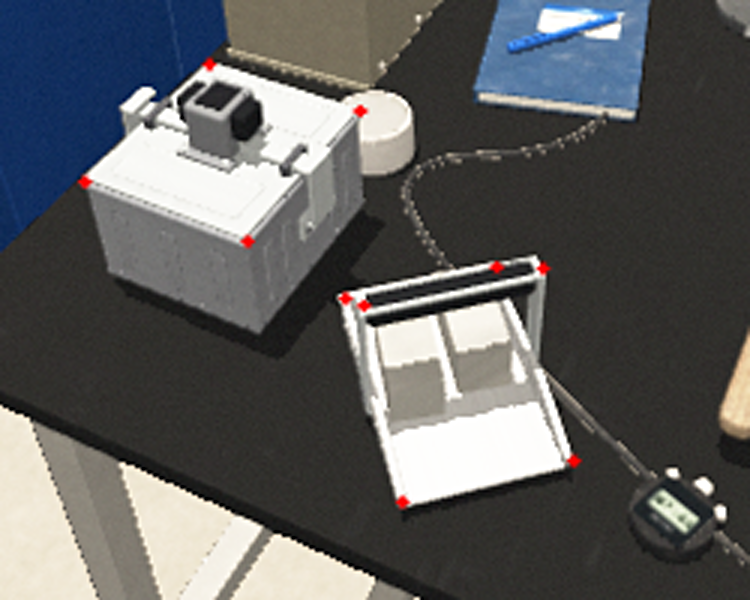

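The overlaid corners match the lid and tray in the scene view to about 2 mm. The lid is at (0.512, 0.242) with yaw near 0; the tray is at (0.445, 0.016) with yaw 0.72. I'm moving over the lid now.

play_rows --rows '[[9.4,[4,-3.4,0.4],[0,0,0.1]],[9.4,[7,-6,0.4],[0,0,0.2]],[9.4,[10,-8.5,0.4],[0,0,0.3]],[9.4,[13,-11,0.4],[0,0,0.344]],[9.4,[16,-13.5,0.4],[0,0,0.344]],[9.4,[19.2,-16.2,0.4],[0,0,0.344]],[9.4,[22.4,-18.9,0.4],[0,0,0.344]],[9.4,[25.6,-21.6,0.4],[0,0,0.344]]]'

```text
time: 1.87
tool_pos: [0.4444, 0.3003, 0.2098]
ee_rot: [3.141, 0.001, 3.136]
wrist_force: [0.2, 1.0, -0.1]
width: 0.0942
```

play_rows --rows '[[9.4,[3.1,-2.7,0],[0,0,0]],[9.4,[5.4,-4.6,0],[0,0,0]],[9.4,[6.7,-5.7,0],[0,0,0]],[9.4,[6.7,-5.7,0],[0,0,0]],[9.4,[6.7,-5.7,0],[0,0,0]]]'

```text
time: 2.28
tool_pos: [0.5104, 0.2443, 0.2092]
ee_rot: [3.141, -0.001, 3.134]
wrist_force: [-0.4, -0.3, -0.2]
width: 0.094
```

Run:
```python
from bench import *
from h import *
o=get_obs();print(o["time"],o["tool_pos"].round(4),o["ee_rot"].round(4),o["joint_positions"].round(2),o["wrist_force"].round(2))
s=snapshot("wrist");cv2.imwrite("pics/w1.png",cv2.cvtColor(s["pixels"],cv2.COLOR_RGB2BGR))
R=cv2.Rodrigues(np.array(s["rvec"]))[0];print("cam",(-R.T@s["tvec"]).round(3))
print(proj(s,[[.512,.242,.158],[.512,.263,.158],[.512,.223,.158],[.534,.242,.158],[.512,.273,.144],[.512,.211,.144]]).round(1))
```

```text
2.2833 [0.5104 0.2443 0.2092] [ 3.1413e+00 -1.0000e-03  3.1339e+00] [ 0.35  0.12  1.32  0.    1.7  -1.22] [-0.38 -0.29 -0.25]
cam [0.445 0.245 0.388]
[[307.6 222.1]
 [336.6 221.9]
 [281.3 222.4]
 [307.9 250.8]
 [348.3 216.7]
 [267.3 217.3]]
```

View pics/w1.png

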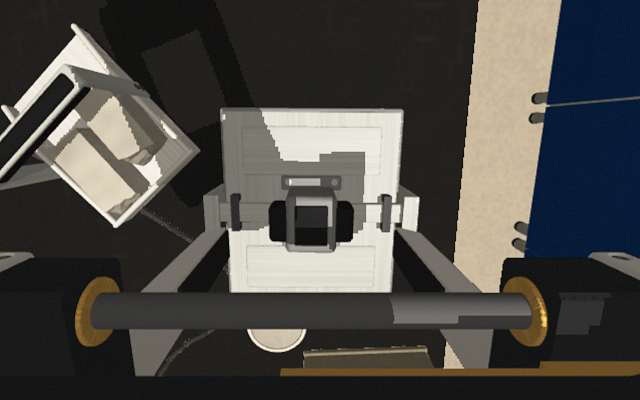

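The wrist view shows the grip block centred near column 311, where I had predicted 308. That puts the lid centre at y≈0.2445, so the tool is already centred. Next I descend and squeeze.

play_rows --rows '[[9.4,[0.15,0,-3],[0,0,0]],[9.4,[0.15,0,-6],[0,0,0]],[9.4,[0.15,0,-8.1],[0,0,0]],[9.4,[0.15,0,-8.1],[0,0,0]],[6.5,[0.15,0,-8.1],[0,0,0]],[5.5,[0.15,0,-8.1],[0,0,0]],[3.5,[0.15,0,-8.1],[0,0,0]],[3.5,[0.15,0,-8.1],[0,0,0]]]'

```text
time: 3.0
tool_pos: [0.5126, 0.2455, 0.1308]
ee_rot: [3.14, 0.004, 3.136]
wrist_force: [0.1, -0.6, -0.7]
width: 0.0711
```

play_rows --rows '[[3.5,[0,0,0],[0,0,0]],[3.5,[0,0,0],[0,0,0]],[3.5,[0,0,0],[0,0,0]],[3.5,[0,0,0],[0,0,0]]]'

```text
time: 3.33
tool_pos: [0.5124, 0.245, 0.1301]
ee_rot: [3.141, 0.002, 3.136]
wrist_force: [-1.3, -0.4, 6.0]
width: 0.0447
```

play_rows --rows '[[3.5,[0,0,0],[0,0,0]],[3.5,[0,0,0],[0,0,0]],[3.5,[0,0,0],[0,0,0]],[3.5,[0,0,0],[0,0,0]]]'

```text
time: 3.67
tool_pos: [0.5124, 0.2445, 0.1303]
ee_rot: [3.142, 0.002, 3.135]
wrist_force: [-1.2, -1.9, 6.4]
width: 0.0409
```

play_rows --rows '[[3.5,[0,0,0.3],[0,0,0]],[3.5,[0,0,0.6],[0,0,0]],[3.5,[0,0,1.0],[0,0,0]],[3.5,[0,0,1.5],[0,0,0]],[3.5,[0,0,2],[0,0,0]]]'

```text
time: 4.08
tool_pos: [0.5111, 0.2448, 0.148]
ee_rot: [-3.141, -0.002, 3.136]
wrist_force: [-0.0, 0.0, -3.1]
width: 0.0411
```

play_rows --rows '[[3.5,[0,0,2.5],[0,0,0]],[3.5,[0.5,-1,5],[0,0,0]],[3.5,[2,-4,6.5],[0,0,0]],[3.5,[3.5,-7,6.5],[0,0,0]],[3.5,[5,-10,6.5],[0,0,0]],[3.5,[6.7,-13.3,6.5],[0,0,0]],[3.5,[8.4,-16.6,6.5],[0,0,0]],[3.5,[10,-19.8,6.5],[0,0,0]]]'

```text
time: 4.75
tool_pos: [0.6122, 0.0453, 0.2137]
ee_rot: [3.141, 0.0, 3.136]
wrist_force: [0.3, 0.5, -3.0]
width: 0.0407
```

play_rows --rows '[[3.5,[1.7,-3.3,0],[0,0,0]],[3.5,[3.2,-6.4,-0.5],[0,0,0]],[3.5,[4.3,-8.5,-2.5],[0,0,0]],[3.5,[4.9,-9.7,-5.5],[0,0,0]],[3.5,[4.9,-9.7,-8.5],[0,0,0]],[3.5,[4.9,-9.7,-11.5],[0,0,0]],[3.5,[4.9,-9.7,-14.5],[0,0,0]],[3.5,[4.9,-9.7,-16],[0,0,0]]]'

```text
time: 5.42
tool_pos: [0.6579, -0.0499, 0.0482]
ee_rot: [3.14, -0.008, 3.135]
wrist_force: [-0.3, -0.5, -4.5]
width: 0.0412
```

Run:
```python
from bench import *
from h import *
o=get_obs();print(o["time"],o["tool_pos"].round(4),o["ee_rot"].round(4),o["joint_positions"].round(2),o["wrist_force"].round(2),o["width"])
s=snapshot("scene");cv2.imwrite("pics/s2.png",cv2.cvtColor(s["pixels"],cv2.COLOR_RGB2BGR))
```

```text
5.4167 [ 0.6579 -0.0499  0.0482] [ 3.14   -0.0081  3.1354] [-0.16  0.41  1.3   0.    1.45 -1.73] [-0.27 -0.54 -4.54] 0.0411502802513193
```

View pics/s2.png

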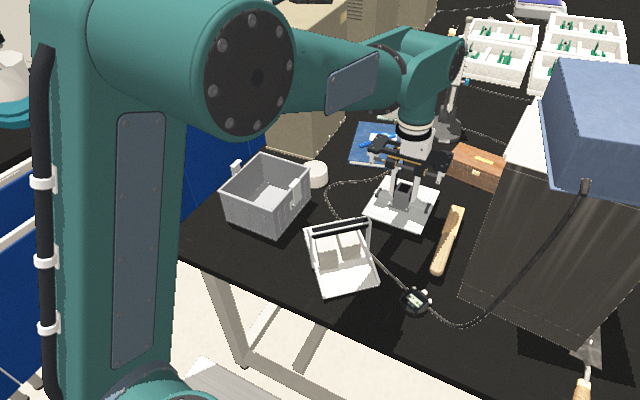

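The lid hangs level at about (400,205), clear of the brush and cable, and the bin is open. I'm lowering it about 2 cm and then releasing.

play_rows --rows '[[3.5,[0,0,-0.8],[0,0,0]],[3.5,[0,0,-1.4],[0,0,0]],[3.5,[0,0,-1.7],[0,0,0]],[3.5,[0,0,-1.9],[0,0,0]],[3.5,[0,0,-2.0],[0,0,0]]]'

```text
time: 5.88
tool_pos: [0.6614, -0.0502, 0.0347]
ee_rot: [-3.141, 0.002, 3.136]
wrist_force: [-0.1, 0.3, -2.5]
width: 0.0408
```

play_rows --rows '[[3.5,[0,0,-0.2],[0,0,0]],[3.5,[0,0,-0.4],[0,0,0]],[3.5,[0,0,-0.4],[0,0,0]]]'

```text
time: 6.13
tool_pos: [0.6606, -0.0501, 0.0295]
ee_rot: [3.141, 0.0, 3.136]
wrist_force: [-0.6, -0.0, -3.6]
width: 0.0411
```

play_rows --rows '[[3.5,[0,0,-0.15],[0,0,0]],[3.5,[0,0,-0.25],[0,0,0]],[3.5,[0,0,-0.25],[0,0,0]]]'

```text
time: 6.38
tool_pos: [0.661, -0.0502, 0.0283]
ee_rot: [-3.141, 0.001, 3.136]
wrist_force: [-2.1, 1.5, 2.2]
width: 0.041
```

play_rows --rows '[[9.4,[0,0,0],[0,0,0]],[9.4,[0,0,0],[0,0,0]],[9.4,[0,0,0],[0,0,0]],[9.4,[0,0,0],[0,0,0]],[9.4,[0,0,0],[0,0,0]],[9.4,[0,0,0],[0,0,0]],[9.4,[0,0,2],[0,0,0]],[9.4,[0,0,5],[0,0,0]]]'

```text
time: 7.05
tool_pos: [0.6577, -0.0497, 0.072]
ee_rot: [3.14, -0.01, 3.136]
wrist_force: [0.0, 0.1, 0.6]
width: 0.0906
```

play_rows --rows '[[9.4,[0,0,4],[0,0,0]],[9.4,[0,0,8],[0,0,0]],[9.4,[0,0,12],[0,0,-0.12]],[9.4,[-3,0.9,14],[0,0,-0.24]],[9.4,[-6.5,2,14],[0,0,-0.36]],[9.4,[-10,3.1,14],[0,0,-0.48]],[9.4,[-13.5,4.1,14],[0,0,-0.6]],[9.4,[-17,5.2,14],[0,0,-0.72]]]'

```text
time: 7.72
tool_pos: [0.4892, 0.0022, 0.2164]
ee_rot: [3.141, -0.0, 2.41]
wrist_force: [-0.3, 0.1, 0.6]
width: 0.094
```

play_rows --rows '[[9.4,[-3,0.9,0],[0,0,-0.1]],[9.4,[-4.6,1.4,0],[0,0,-0.1215]],[9.4,[-4.6,1.4,0],[0,0,-0.1215]],[9.4,[-4.6,1.4,0],[0,0,-0.1215]]]'

```text
time: 8.05
tool_pos: [0.4447, 0.016, 0.2172]
ee_rot: [3.14, 0.001, 2.295]
wrist_force: [-0.2, -0.5, 1.0]
width: 0.094
```

Run:
```python
from bench import *
from h import *
o=get_obs();print(o["time"],o["tool_pos"].round(4),o["ee_rot"].round(4),o["joint_positions"].round(2),o["wrist_force"].round(2))
s=snapshot("wrist");im=cv2.cvtColor(s["pixels"],cv2.COLOR_RGB2BGR)
P=proj(s,place([.4447,.0159,.7235],[[.008,.059,.125],[-.008,.059,.125],[.008,-.059,.125],[-.008,-.059,.125]]));print(P.round(1))
for u in P: cv2.circle(im,tuple(int(round(x)) for x in u),3,(0,0,255),-1)
t=snapshot("top");a=cv2.cvtColor(t["pixels"],cv2.COLOR_RGB2BGR)
cv2.imwrite("pics/w2.png",im);cv2.imwrite("pics/t2.png",a)
```

```text
8.05 [0.4447 0.016  0.2172] [3.1403e+00 1.4000e-03 2.2954e+00] [-0.09 -0.15  1.58 -0.    1.71 -0.82] [-0.21 -0.49  0.98]
[[321.4 134.8]
 [301.4 134.8]
 [320.4 271. ]
 [302.3 271. ]]
```

View pics/w2.png

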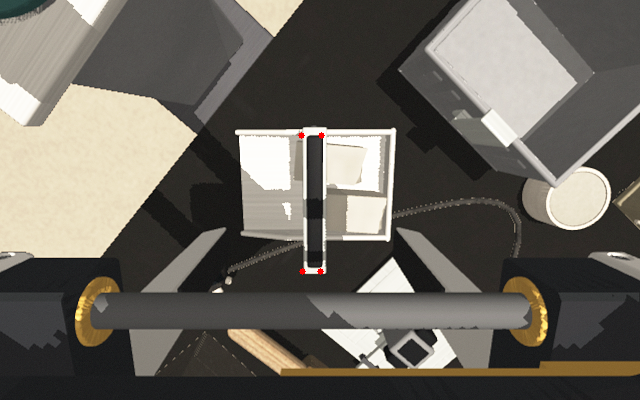

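The wrist view shows the bar at columns 307–324, about 3 mm towards the tray's back from my prediction, and parallel to the fingers' plane. I'm correcting for that, then descending and gripping.

play_rows --rows '[[9.4,[0.2,0.2,-3],[0,0,0]],[9.4,[0.2,0.2,-6],[0,0,0]],[9.4,[0.2,0.2,-9],[0,0,0]],[9.4,[0.2,0.2,-11.5],[0,0,0]],[9.4,[0.2,0.2,-12.2],[0,0,0]],[9.4,[0.2,0.2,-12.2],[0,0,0]],[4,[0.2,0.2,-12.2],[0,0,0]],[4,[0.2,0.2,-12.2],[0,0,0]]]'

```text
time: 8.82
tool_pos: [0.4484, 0.0176, 0.0969]
ee_rot: [3.139, 0.002, 2.294]
wrist_force: [-0.2, -0.1, 0.2]
width: 0.084
```

play_rows --rows '[[3,[0,0,0],[0,0,0]],[2,[0,0,0],[0,0,0]],[1,[0,0,0],[0,0,0]],[0.5,[0,0,0],[0,0,0]],[0.5,[0,0,0],[0,0,0]],[0.5,[0,0,0],[0,0,0]],[0.5,[0,0,0],[0,0,0]],[0.5,[0,0,0],[0,0,0]]]'

```text
time: 9.48
tool_pos: [0.4466, 0.0178, 0.095]
ee_rot: [3.142, -0.0, 2.294]
wrist_force: [-0.3, 0.1, 1.0]
width: 0.0307
```

play_rows --rows '[[0.5,[0,0,0],[0,0,0]],[0.5,[0,0,0],[0,0,0]],[0.5,[0,0,0],[0,0,0]],[0.5,[0,0,0],[0,0,0]],[0.5,[0,0,0],[0,0,0]]]'

```text
time: 9.9
tool_pos: [0.4468, 0.018, 0.095]
ee_rot: [3.141, -0.0, 2.294]
wrist_force: [0.0, 0.3, -1.4]
width: 0.0156
```

play_rows --rows '[[0.5,[0,0,0],[0,0,0]],[0.5,[0,0,0],[0,0,0]],[0.5,[0,0,0.5],[0,0,0]],[0.5,[0,0,1],[0,0,0]],[0.5,[0,0,2],[0,0,0]],[0.5,[0,0,3],[0,0,0]],[0.5,[0,0,4],[0,0,0]],[0.5,[0,0,4],[0,0,0]]]'

```text
time: 10.57
tool_pos: [0.4485, 0.0176, 0.1382]
ee_rot: [3.138, 0.004, 2.294]
wrist_force: [2.0, -0.5, -7.1]
width: 0.0159
```

Run:
```python
from bench import *
from h import *
o=get_obs();print(o["time"],o["tool_pos"].round(4),o["ee_rot"].round(4),o["joint_positions"].round(2),o["wrist_force"].round(2),o["wrist_torque"].round(2),o["width"])
s=snapshot("scene");im=cv2.cvtColor(s["pixels"],cv2.COLOR_RGB2BGR)
cv2.imwrite("pics/s3.png",cv2.resize(im[130:330,200:480],(800,571)))
```

```text
10.5667 [0.4485 0.0176 0.1382] [3.1377 0.0041 2.2942] [-0.09 -0.12  1.71  0.    1.55 -0.81] [ 1.99 -0.49 -7.11] [-0.07 -0.06 -0.02] 0.01589471756063504
```

View pics/s3.png

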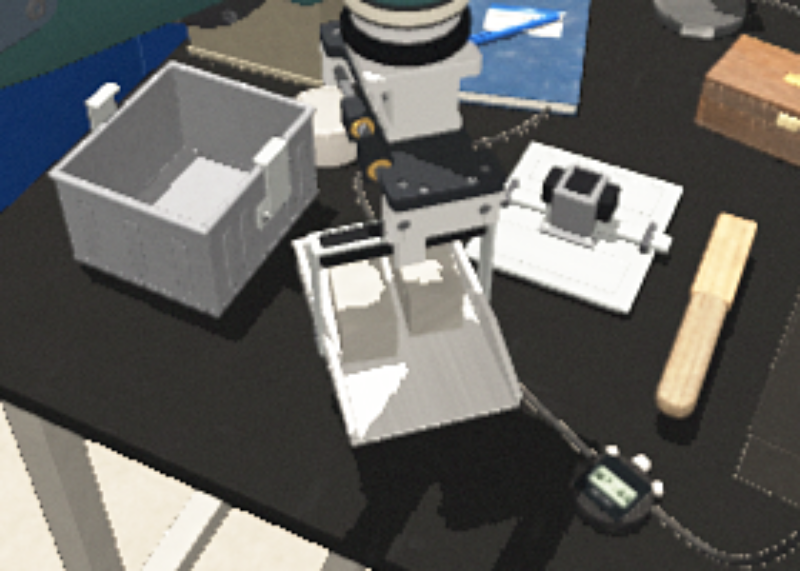

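The tray is held level and the lid lies flat at about (580,225) in the crop. The tall box stands behind the bin, so I'll tip from the bin's -y side with the tray front facing +y. First I raise the tray and turn it by -2.294 rad.

play_rows --rows '[[0.5,[0,0,2.5],[0,0,0]],[0.5,[0.5,0,5],[0,0,-0.05]],[0.5,[1.2,0,8],[0,0,-0.13]],[0.5,[2,0,10],[0,0,-0.23]],[0.5,[2.8,0,10.4],[0,0,-0.34]],[0.5,[3.6,0,10.4],[0,0,-0.45]],[0.5,[4.4,0,10.4],[0,0,-0.56]],[0.5,[5.2,0,10.4],[0,0,-0.67]]]'

```text
time: 11.28
tool_pos: [0.4988, 0.0179, 0.2386]
ee_rot: [-3.141, -0.0, 1.619]
wrist_force: [-0.5, 0.5, -8.6]
width: 0.0156
```

play_rows --rows '[[0.5,[0.8,0,0],[0,0,-0.11]],[0.5,[1.1,0.5,0],[0,0,-0.22]],[0.5,[1.1,1.2,0],[0,0,-0.33]],[0.5,[1.1,2,0],[0,0,-0.44]],[0.5,[1.1,2.8,0],[0,0,-0.55]],[0.5,[1.1,3.6,0],[0,0,-0.66]],[0.5,[1.1,4.4,0],[0,0,-0.77]],[0.5,[1.1,5.2,0],[0,0,-0.88]]]'

```text
time: 11.95
tool_pos: [0.5093, 0.0703, 0.2382]
ee_rot: [-3.14, 0.001, 0.739]
wrist_force: [0.3, -0.5, -7.3]
width: 0.0158
```

play_rows --rows '[[0.5,[0,0.8,0],[0,0,-0.11]],[0.5,[0,1.6,0],[0,0,-0.22]],[0.5,[0,2.4,0],[0,0,-0.33]],[0.5,[0,3.2,0],[0,0,-0.44]],[0.5,[0,3.8,0],[0,0,-0.55]],[0.5,[0,4.1,0],[0,0,-0.66]],[0.5,[0,4.1,0],[0,0,-0.744]],[0.5,[0,4.1,0],[0,0,-0.744]]]'

```text
time: 12.62
tool_pos: [0.5094, 0.1112, 0.2383]
ee_rot: [-3.141, 0.001, -0.0]
wrist_force: [-0.4, -0.1, -6.1]
width: 0.0155
```

Run:
```python
from bench import *
from h import *
o=get_obs();print(o["time"],o["tool_pos"].round(4),o["ee_rot"].round(4),o["joint_positions"].round(2),o["wrist_force"].round(2),o["wrist_torque"].round(2),o["width"])
s=snapshot("scene");im=cv2.cvtColor(s["pixels"],cv2.COLOR_RGB2BGR)
cv2.imwrite("pics/s4.png",cv2.resize(im[100:320,180:460],(762,599)))
```

```text
12.6167 [0.5094 0.1112 0.2383] [-3.1415e+00  1.4000e-03 -5.0000e-04] [0.11 0.02 1.38 0.   1.75 1.68] [-0.4  -0.12 -6.09] [0.17 0.18 0.09] 0.015532976033386582
```

View pics/s4.png

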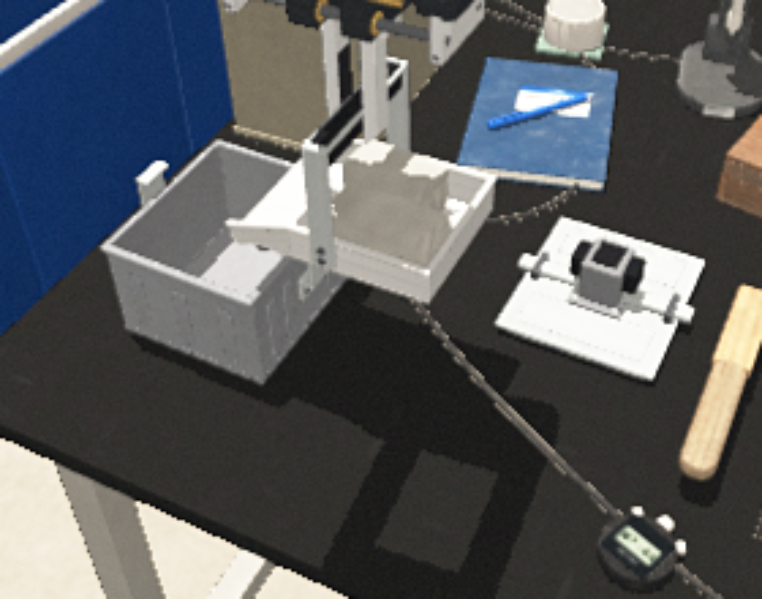

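The tray front is over the open bin, with the lip at about (250,225) in the crop and both halves at the back. Now I tip about the lip.

play_rows --rows '[[0.5,[0.1,0.75,0.5],[-0.087,0,0]],[0.5,[0.2,1.54,0.94],[-0.175,0,0]],[0.5,[0.3,2.4,1.15],[-0.262,0,0]],[0.5,[0.3,3.3,1.31],[-0.349,0,0]],[0.5,[0.3,4.26,1.45],[-0.436,0,0]],[0.5,[0.3,5.23,1.54],[-0.524,0,0]],[0.5,[0.3,6.25,1.52],[-0.611,0,0]],[0.5,[0.3,7.26,1.44],[-0.698,0,0]]]'

```text
time: 13.33
tool_pos: [0.5132, 0.1852, 0.2538]
ee_rot: [2.444, -0.0, 0.003]
wrist_force: [1.6, -2.2, -5.9]
width: 0.0155
```

play_rows --rows '[[0.5,[0,1.02,-0.11],[-0.087,0,0]],[0.5,[0,2.05,-0.27],[-0.175,0,0]],[0.5,[0,2.05,-0.27],[-0.175,0,0]],[0.5,[0,2.05,-0.27],[-0.175,0,0]],[0.5,[0,2.05,-0.27],[-0.175,0,0]],[0.5,[0,2.05,-0.27],[-0.175,0,0]],[0.5,[0,2.05,-0.27],[-0.175,0,0]]]'

```text
time: 13.92
tool_pos: [0.5132, 0.2031, 0.253]
ee_rot: [2.272, -0.003, -0.001]
wrist_force: [-0.2, 0.9, -1.9]
width: 0.0162
```

Run:
```python
from bench import *
from h import *
o=get_obs();print(o["time"],o["tool_pos"].round(4),o["ee_rot"].round(4),o["joint_positions"].round(2),o["wrist_force"].round(2),o["wrist_torque"].round(2),o["width"])
s=snapshot("scene");im=cv2.cvtColor(s["pixels"],cv2.COLOR_RGB2BGR)
a=cv2.resize(im[120:280,190:400],(525,400));w=cv2.cvtColor(snapshot("wrist")["pixels"],cv2.COLOR_RGB2BGR)
cv2.imwrite("pics/s5.png",np.hstack([a,cv2.resize(w,(275,172+228))]))
```

```text
13.9167 [0.5132 0.2031 0.253 ] [ 2.2722e+00 -3.3000e-03 -1.3000e-03] [ 0.66  0.44  1.09 -0.77  2.09  2.01] [-0.15  0.87 -1.88] [ 0.84  0.14 -0.02] 0.016229447709102368
```

View pics/s5.png

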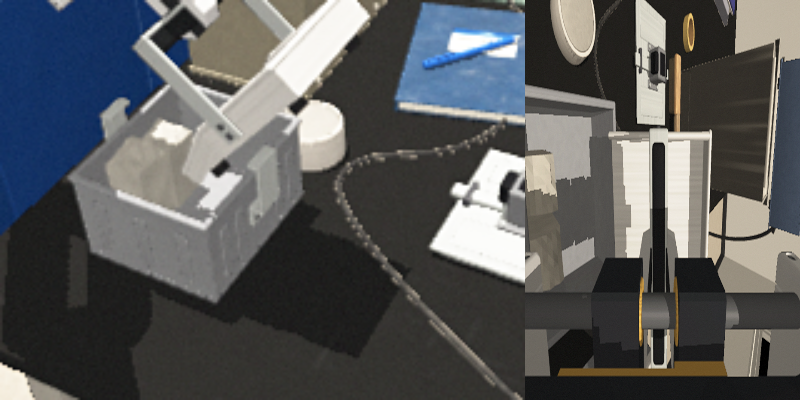

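The tray is empty and both halves look to be in the bin, one at about (150,160). The torque suggests something leans on the lip, so I'll back off along the tray floor's line before levelling.

play_rows --rows '[[0.5,[0,-0.64,0.77],[0,0,0]],[0.5,[0,-1.9,2.3],[0,0,0]],[0.5,[0,-3.2,3.8],[0,0,0]],[0.5,[0,-4.5,5.4],[0,0,0]],[0.5,[0,-6.4,7.7],[0,0,0]],[0.5,[0,-6.4,7.7],[0,0,0]]]'

```text
time: 14.52
tool_pos: [0.5128, 0.1367, 0.3347]
ee_rot: [2.271, -0.01, -0.005]
wrist_force: [-0.7, -0.3, -1.9]
width: 0.0158
```

Run:
```python
from bench import *
from h import *
o=get_obs();print(o["time"],o["tool_pos"].round(4),o["ee_rot"].round(4),o["joint_positions"].round(2),o["wrist_force"].round(2),o["wrist_torque"].round(2),o["width"])
s=snapshot("scene");im=cv2.cvtColor(s["pixels"],cv2.COLOR_RGB2BGR)
a=cv2.resize(im[100:280,190:400],(467,400));w=cv2.cvtColor(snapshot("wrist")["pixels"],cv2.COLOR_RGB2BGR)
cv2.imwrite("pics/s6.png",np.hstack([a,cv2.resize(w,(333,400))]))
```

```text
14.5167 [0.5128 0.1367 0.3347] [ 2.2711 -0.0104 -0.0049] [ 0.58  0.32  1.09 -0.84  2.11  1.85] [-0.69 -0.34 -1.91] [0.86 0.09 0.05] 0.015801726536856648
```

View pics/s6.png

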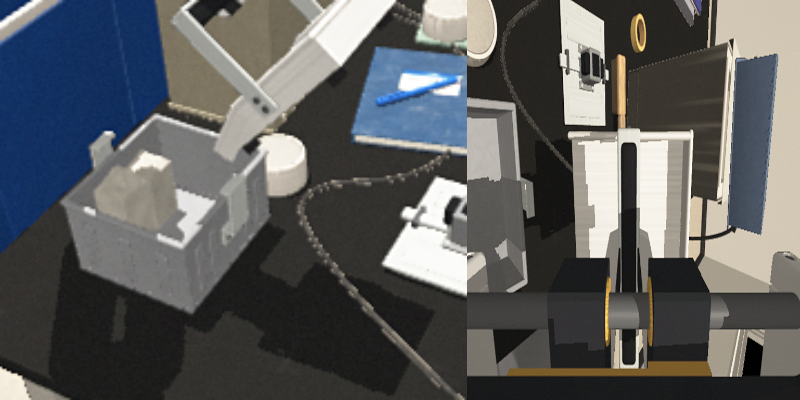

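The tray is clear and empty, and a half shows in the bin at about (135,190); I'll check for the second from above. Now I level the tray, move it back towards the bench, then look.

play_rows --rows '[[0.5,[-1,-1,0],[0.11,0,0]],[0.5,[-2.5,-2.5,0],[0.22,0,0]],[0.5,[-4,-4,0],[0.33,0,0]],[0.5,[-5.5,-5.5,0],[0.44,0,0]],[0.5,[-7,-7,0],[0.55,0,0]],[0.5,[-8.5,-8.5,0],[0.66,0,0]],[0.5,[-10,-10,0],[0.77,0,0]],[0.5,[-10.8,-10.7,0],[0.873,0,0]]]'

```text
time: 15.28
tool_pos: [0.4026, 0.0323, 0.328]
ee_rot: [-3.138, -0.0, 0.0]
wrist_force: [0.2, -1.2, -2.7]
width: 0.0156
```

play_rows --rows '[[0.5,[0,0,-3],[0,0,0]],[0.5,[0,0,-6],[0,0,0]],[0.5,[0,0,-9],[0,0,0]],[0.5,[0,0,-12],[0,0,0]],[0.5,[0,0,-14],[0,0,0]],[0.5,[0,0,-15],[0,0,0]],[0.5,[0,0,-15],[0,0,0]]]'

```text
time: 15.87
tool_pos: [0.4021, 0.0331, 0.1738]
ee_rot: [3.141, 0.009, 0.001]
wrist_force: [-0.3, -0.4, -3.0]
width: 0.0158
```

Run:
```python
from bench import *
from h import *
o=get_obs();print(o["time"],o["tool_pos"].round(4),o["ee_rot"].round(4),o["joint_positions"].round(2),o["wrist_force"].round(2),o["wrist_torque"].round(2),o["width"])
s=snapshot("scene");im=cv2.cvtColor(s["pixels"],cv2.COLOR_RGB2BGR)
a=cv2.resize(im[130:330,190:470],(784,560));cv2.imwrite("pics/s7.png",a)
t=snapshot("top");cv2.imwrite("pics/t7.png",cv2.cvtColor(t["pixels"],cv2.COLOR_RGB2BGR))
for c in ["top","scene"]:
  for l in ["half_short","half_long"]:
    for d in silhouettes(c,l)[:2]: print(c,l,round(d["confidence"],2),d["point"],d["mask"].sum())
```

```text
15.8667 [0.4021 0.0331 0.1738] [3.1414e+00 8.6000e-03 6.0000e-04] [-0.06 -0.23  1.73 -0.    1.65  1.51] [-0.25 -0.44 -2.97] [0.03 0.14 0.03] 0.015762000311202225
top half_short 0.73 [193.7, 233.2] 357
top half_long 0.91 [213.5, 234.4] 404
scene half_short 0.92 [178.8, 260.8] 384
scene half_long 0.76 [189.4, 244.1] 516
scene half_long 0.45 [241.1, 445.2] 965
```

View pics/s7.png

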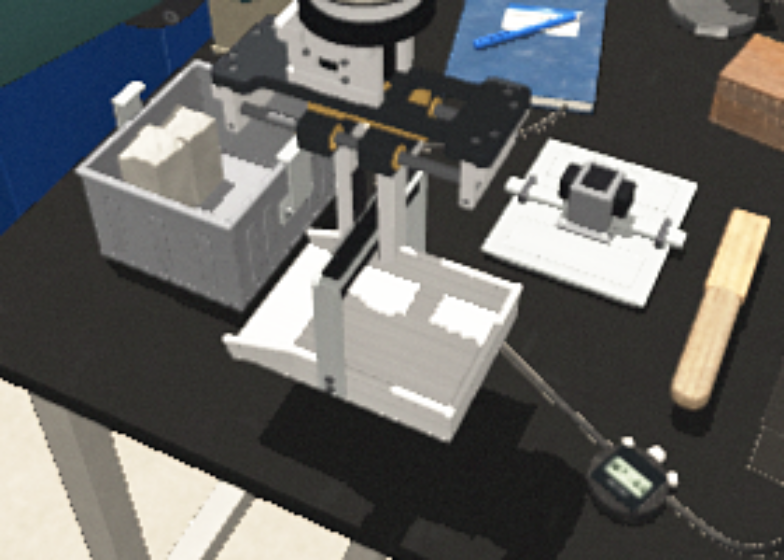

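Both halves stand in the bin at about (170,155), and the tray is empty and level. Lowering it now.

play_rows --rows '[[0.5,[0,0,-2.5],[0,0,0]],[0.5,[0,0,-5],[0,0,0]],[0.5,[0,0,-6.4],[0,0,0]],[0.5,[0,0,-7],[0,0,0]],[0.5,[0,0,-7.3],[0,0,0]],[0.5,[0,0,-7.5],[0,0,0]],[0.5,[0,0,-7.5],[0,0,0]],[0.5,[0,0,-7.5],[0,0,0]]]'

```text
time: 16.83
tool_pos: [0.4056, 0.0329, 0.104]
ee_rot: [3.141, -0.003, 0.0]
wrist_force: [0.5, 0.9, -2.8]
width: 0.0154
```

play_rows --rows '[[0.5,[0,0,-0.3],[0,0,0]],[0.5,[0,0,-0.5],[0,0,0]],[0.5,[0,0,-0.7],[0,0,0]],[0.5,[0,0,-0.7],[0,0,0]]]'

```text
time: 17.17
tool_pos: [0.4047, 0.0329, 0.0955]
ee_rot: [3.142, -0.0, 0.0]
wrist_force: [1.4, 0.3, -3.1]
width: 0.0159
```

play_rows --rows '[[0.5,[0,0,-0.1],[0,0,0]],[0.5,[0,0,-0.15],[0,0,0]],[0.5,[0,0,-0.15],[0,0,0]]]'

```text
time: 17.42
tool_pos: [0.4048, 0.0332, 0.0954]
ee_rot: [-3.141, -0.001, 0.0]
wrist_force: [-3.8, 2.7, 5.3]
width: 0.0156
```

Contact at the expected height. I'll release the tray and raise the gripper.

play_rows --rows '[[3,[0,0,0],[0,0,0]],[5,[0,0,0],[0,0,0]],[6,[0,0,0],[0,0,0]],[6,[0,0,0],[0,0,0]],[6,[0,0,0],[0,0,0]],[6,[0,0,0],[0,0,0]],[6,[0,0,1],[0,0,0]],[6,[0,0,3],[0,0,0]]]'

```text
time: 18.08
tool_pos: [0.4027, 0.033, 0.1225]
ee_rot: [-3.141, 0.006, 0.0]
wrist_force: [-0.6, -0.2, 0.5]
width: 0.0599
```

play_rows --rows '[[6,[0,0,4],[0,0,0]],[6,[0,0,8],[0,0,0]],[6,[0,0,12],[0,0,0]],[6,[0,0,15],[0,0,0]],[6,[0,0,15],[0,0,0]]]'

```text
time: 18.5
tool_pos: [0.4075, 0.0328, 0.2828]
ee_rot: [3.141, -0.015, 0.0]
wrist_force: [0.7, 0.3, 1.0]
width: 0.0598
```

Run:
```python
from bench import *
from h import *
o=get_obs();print(o["time"],o["tool_pos"].round(4),o["wrist_force"].round(2),o["width"])
s=snapshot("scene");im=cv2.cvtColor(s["pixels"],cv2.COLOR_RGB2BGR)
a=cv2.resize(im[130:330,190:470],(560,400));t=cv2.cvtColor(snapshot("top")["pixels"],cv2.COLOR_RGB2BGR)[100:300,180:300]
cv2.imwrite("pics/s8.png",np.hstack([a,cv2.resize(t,(240,400))]))
for n,z in [("brush",.03),("stopwatch",.01),("mould",.04)]:
    st=snapshot("top")
    for m in silhouettes("top",n)[:2]: print(n,round(m["confidence"],2),ray(st,m["point"][::-1],z).round(3))
```

```text
18.5 [0.4075 0.0328 0.2828] [0.73 0.3  0.97] 0.059805847371915785
brush 0.71 [ 0.596 -0.175  0.03 ]
brush 0.37 [ 0.415 -0.17   0.03 ]
stopwatch 0.68 [ 0.669 -0.018  0.01 ]
stopwatch 0.54 [ 0.413 -0.172  0.01 ]
mould 0.82 [0.67  0.197 0.04 ]
```

View pics/s8.png

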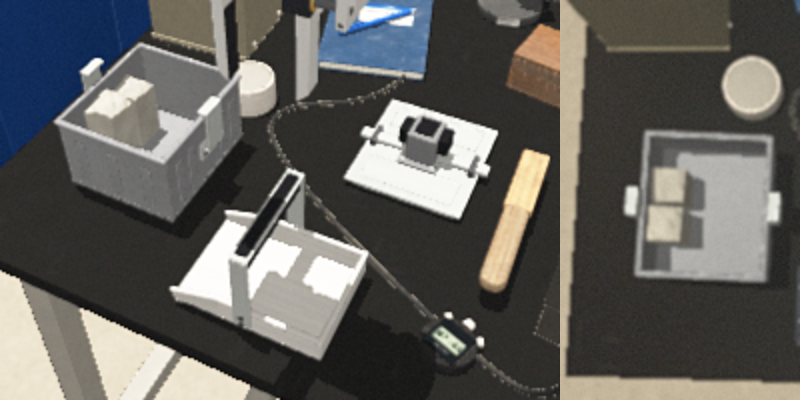

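The last view shows both halves inside the bin, the empty tray upright on the bench, the lid flat, and the bystanders in place. Handing in.

```bash
python3 -c "
from bench import *
print(close_job())"
```

```text
the job is handed in; nothing more can be done
None
```

The job is done and handed in at about 18.7 s of the 59 s allowed. No verdict is reported.

- **Lid:** I squeezed both buttons fully in (fingers 41 mm apart), lifted the lid off and laid it flat, right way up, at about (0.66, -0.05).
- **Mortar halves:** I tipped the tray to 50° over the bin from its -y side, because the tall box left no room behind the bin. Both halves slid in; the last top view shows them standing side by side inside.
- **Tray:** It stands empty and upright on the bench at about (0.405, 0.033). It is turned about 130° from its first heading and a few centimetres from its first place, so that it stays off the cable.

**Last checks:**
- **Gripper:** It was open, clear of everything and about 28 cm up.
- **Bystanders:** The mould and stopwatch were found within about 8 mm of their first positions, which is in line with the networks' error.
- **Disagreements:** The brush's mask centre read 15 mm off in the top view, though the brush looks unmoved in the scene view; I put this down to the arm hiding part of it. The network also gave a false "stopwatch" detection on the lid, ranked above the real one.

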